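Close the drive panel of a bead tumbler and hold it shut

TASK

Close up the small access panel on the deck of the bead tumbler. First turn the clamp knob of the end stop a quarter turn anticlockwise to free the stop and slide it along its rail, off the panel, to the far end of its travel; then turn the panel's quarter-turn fastener until its slot lines up with the two dark marks on the panel, and press the panel down fully home against the frame. Finish while still holding the panel pressed down (its seal pushes back, do not let go), and leave the other things on the bench alone.

Things in the scene. Friction and masses are not known exactly. Their poses are not given: they have to be found in the camera images.
- machine: The bead tumbler's drive unit, fixed to the bench: grey box 200 mm (x) by 420 mm (y), deck 70 mm above the bench; origin at the centre of its underside. A steel rail (30 mm wide, 4 mm high) runs along y at x = +75 mm; the access panel lies at (-20, -100) mm; two black rollers, up to 22 mm above the deck, lie along y from y = 60 to 200 mm at x = -65 and +15 mm.
- clamp_knob (a joint): Angle of the black clamp knob on top of the end stop, rad: 0 is clamped, grows anticlockwise seen from above, stop at 1.6; starts between 0 and 0.15. A dog on its shaft catches on a lug of the rail: the end stop slides freely only once the knob is past about 1.25; do not force it before. Stays where it is left; turning takes about 0.05 N m.
- clamp_top (a point): Centre of the top of the clamp knob, on its vertical axis; turns and travels with it. The knob is a bar grip 38 mm long, 12 mm thick, 26 mm high on a disc 38 mm across and 6 mm high, standing on the end stop's flat arm (arm top 32 mm below this point, 124 mm above the bench). The point's x axis lies along the bar, which at joint value 0 lies along the machine's x axis.
- end_stop (a joint): Travel of the dark steel end stop along its rail, m: 0 where it starts (over the fastener), grows towards the machine's +y (towards the rollers), stop at 0.14. Slides with about 1.5 N of friction when free. Can be moved by the gripped knob or by pushing its bridge or arm sideways.
- stop_arm (a point): Middle of the end of the end stop's flat arm, at the arm's top (124 mm above the bench), 173 mm from the knob's axis towards the machine's -x. The arm is 26 mm wide, 8 mm thick and at first hides the fastener 4 mm below it; at the rail it rests on a bridge 46 by 34 mm. A rubber disc 32 mm across hangs on the arm's +y side, 21 mm from this end.
- fastener (a joint): Angle of the steel quarter-turn fastener in the middle of the panel, rad, anticlockwise positive seen from above: 0 is aligned (bar grip and slot line on its top along the machine's y, in line with the two dark marks on the panel). Starts between 0.8 and 1.4, so turn it clockwise; no stop at 0. Its cross pin enters the frame's slot only within about 0.15 of 0. Stays where left; 0.04 N m.
- fastener_top (a point): Centre of the top of the fastener, on its vertical axis; sinks and turns with it; 112 mm above the bench while the panel is up. The fastener is a bar grip 34 mm long, 10 mm thick, 26 mm high on a disc 34 mm across and 4 mm high lying on the panel; the panel's top is 30 mm below this point. The point's y axis lies along the bar.
- panel (a joint): How far the panel is pressed down, m: 0 is up (8 mm above the deck on a springy seal), 0.008 is fully home. Aluminium, 110 by 110 mm, 4 mm thick, centred on the fastener; moves straight down wherever it or the fastener is pressed and springs back when let go. The seal pushes back with about 3 N at first, 9 N when home. With the fastener out of line it stops after about 2 mm.
- barrel: Bystander: black rubber tumbling barrel standing on end, 90 mm diameter, 104 mm high; origin at the centre of its underside.
- bead_jar: Bystander: closed glass jar with wooden lid, 60 mm diameter, 85 mm high; origin at the centre of its underside.
- screwdriver: Bystander: screwdriver with orange handle lying on the bench.
- sort_tray: Bystander: wooden sorting tray 120 by 150 mm, 30 mm high, with six compartments; origin at the centre of its underside.

How it is judged:
On the way, in this order (a step that is already met when the one before it is completed fails the run):
1. the clamp knob is turned free while the end stop still stands at its start (value of joint clamp_knob above 1.1 rad and value of joint end_stop below 0.02 m), for 0.1 s.
2. the end stop is slid off the panel to the far end of its travel (value of joint end_stop above 0.12 m), for 0.2 s.
3. the fastener is turned until its slot is aligned with the marks (value of joint fastener between -0.18 and 0.18 rad), for 0.2 s.
At the end, for the whole second after the job is handed in: The robot is still pressing (more than 4 N of contact with the machine's panel or fastener): the panel is down by at least 6.5 of its 8 mm, the fastener within 0.2 rad of aligned and the end stop at least 110 mm along its rail, all through the last second (value of joint panel above 0.0065 m and value of joint fastener between -0.2 and 0.2 rad and value of joint end_stop above 0.11 m and contact force between any of the fingers, the arm and machine above 4 N); the arm keeps its last pose, push and grip.
It fails at once if a bystander is pushed more than 30 mm (distance of any of barrel, bead_jar, screwdriver, sort_tray from where it was at the start of the episode above 0.03 m).
It also fails if it takes over 54 s, if anything falls off the work surface, if the arm or the gripper's body presses on something with over 40 N, if the wrist force passes 120 N, or if a joint passes its speed limit or range.

ROBOT

A 6-joint arm with a two-finger parallel gripper is mounted at the origin on the work surface. World frame = base frame: x ahead of the robot, y to its left, z up, the work surface at z = 0. Lengths are in m, angles in rad, forces in N, time in s.
With the tool pointing down it reaches from about 0.275 to 0.85 m from the base axis. Payload 5.2 kg.
Tool frame: the origin (TCP) lies at the very end of the fingers, on their centre line; the grasp point (between the pads) lies 19 mm behind it; x points along the fingers, z is the direction in which the jaws open and shut, and the axes are right-handed (so a half turn about x gives the same grasp; the last joint's range is limited). The gripper opens to 85 mm and grips with 20 to 120 N. Pads are 22 mm wide; open, the fingers measure 114 mm over their backs; the gripper's body (76 mm by 85 mm) begins 54 mm behind the grasp point. The pads swing forward as they close: fully open they stand 13 mm farther back than shut.
Start: joints at [-0.203, 0.259, 1.535, -0, 1.348, -0.203], TCP at [0.55, 0, 0.231] pointing down, gripper open.
Joint ranges: [-3.14, 3.14], [-0.91, 2.08], [0.19, 2.58], [-1.22, 4.36], [0.22, 2.71], [-3.12, 3.12]. Speed limits (rad/s): [2.57, 2.57, 3.14, 3.14, 3.14, 3.14].

INTERFACE

Orientations are given as a unit quaternion [w, x, y, z].
In Python, from workcell import r gives the robot as it stands.
- The arm moves only by the shell command python3 -m crank 'ROWS' [FORCE]. ROWS is JSON, a list of rows, each a list of 7 numbers: the opening, from 0 (shut) to 1 (fully open), then the shift along the tool's x, y, z in m, then the turn, a rotation vector about the tool's x, y, z in rad. In form: [[gripper, dx, dy, dz, rx, ry, rz], ...]. A call has 1 to 20 rows; each row shifts and turns the commanded pose from where the row before left it, along the tool's axes as they then stand; what a row does not reach is not made up. A row lasts 1/12 s, in which the tool goes at most 41.7 mm and 7.16 degrees, less where a joint would pass 70% of its speed; a pose out of reach is approached as far as the arm can. A call with a gripper value outside its range is refused whole. The fingers move at their own pace and stop on an object; FORCE is the grip in N (left out, the last holds). Time passes only in rows, so rows that do not move let the fingers close. It gives the time, the measured TCP pose, the force and the opening at its end, in the units of the state.
- r.observe(): the state, without advancing time (a new reading comes with each control period).
- r.camera(name): name is "scene" or "side" or "wrist"; returns the picture (400x640x3 uint8, red, green, blue); there is no depth.
- r.calibration(name): a dict with "mtx" (3x3 intrinsics, pixels), "k1" (the pictures are not rectified: a ray, as slopes to the right and down, at radius r is drawn at 1 + k1 r^2 times it, then the intrinsics apply), "view" (4x4, takes a point from world to camera coordinates); the wrist camera has in their place "hand_eye" (4x4, takes a point from camera to tool coordinates, whose origin is the TCP and whose axes are the tool frame's). Camera axes: x right, y up, looking along -z (the intrinsics and any distortion apply to the point x, -y, -z); pixel columns grow to the right and rows downward; lengths in m; the calibration is good to about 2 mm. A picture is of the moment at which its call begins: read the wrist's pose just before it. calibration takes no time and is no camera call.
- r.hand_in(): hands the job in, once; it reports no verdict.
The state is a dict: "time": time; "qpos": joint angles; "joint_vel": joint speeds; "joint_torque": joint torques, N m; "position": TCP position; "eef_rot": TCP orientation; "ft_force": force on the tool from outside, world axes, zero at the start; "moment": the same for the moment, N m; "gripper_width": opening from 0.0 (shut) to 1.0 (fully open).
Only numpy, scipy, OpenCV 4.12 (cv2) and the standard library are available. Lean on these libraries where they do the work, as an engineer would, in place of code of your own. Each camera call takes 0.05 s, during which the arm holds its last target. There are 200 camera calls.

## Working session

There is one attempt and no reset: what is moved stays moved. The work goes in short steps, Python scripts to look and compute and a shell command to move; the robot and the scene stay as the last step left them, time stands still between calls to the robot, and variables do not carry over. Pictures are saved under pics/ and viewed, on a budget of 10 in all, crops included, one or two more only if the job needs it, and the job is handed in when it is done.

```bash
mkdir -p pics; ls; python3 - <<'E'
from workcell import r
import cv2
o=r.observe();print(o)
for n in("scene","side"):
    cv2.imwrite(f"pics/{n}0.png",r.camera(n)[:,:,::-1]); print(n,r.calibration(n))
print(r.calibration("wrist"))
E
```

```text
pics
{'time': 0.0, 'qpos': array([-2.02814276e-01,  2.59364224e-01,  1.53611241e+00, -2.20052665e-05,
        1.34799942e+00, -2.02796504e-01]), 'joint_vel': array([ 0.00074734, -0.00057322,  0.00160982,  0.00039209,  0.00025061,
       -0.000683  ]), 'joint_torque': array([ 1.06436883e-04, -4.46029150e+01, -2.90570551e+01, -7.42485804e-05,
        1.18754001e-02, -2.51378208e-05]), 'position': array([5.49457272e-01, 1.19472135e-04, 2.30451508e-01]), 'eef_rot': array([7.06452704e-01, 1.31247328e-04, 7.07760232e-01, 1.22133071e-04]), 'ft_force': array([-0.17889109,  0.66104538,  0.71785117]), 'moment': array([0.03129367, 0.01493119, 0.00074615]), 'gripper_width': 0.9999140228720618}
scene {'mtx': array([[369.6108258 ,   0.        , 319.60017759],
       [  0.        , 369.6108258 , 194.06941267],
       [  0.        ,   0.        ,   1.        ]]), 'k1': 0.010032754413944002, 'view': array([[ 0.4834798 ,  0.87534343,  0.00460099, -0.24153482],
       [-0.57964043,  0.31620619,  0.75101972,  0.20130336],
       [ 0.65594532, -0.36576978,  0.66026374, -1.57923775],
       [ 0.        , 
[... 337 characters left out ...]
1  ,  0.71051017, -0.29094226],
       [-0.46428672, -0.53792691,  0.70361387, -0.91990508],
       [ 0.        ,  0.        ,  0.        ,  1.        ]])}
{'mtx': array([[354.43330484,   0.        , 324.83813875],
       [  0.        , 354.43330484, 195.49763375],
       [  0.        ,   0.        ,   1.        ]]), 'k1': 0.016678591590548783, 'hand_eye': array([[ 6.12548353e-04,  3.26119441e-01, -9.45328374e-01,
        -1.42916649e-01],
       [-1.00115523e-04,  9.45328567e-01,  3.26119443e-01,
         8.52679464e-02],
       [ 9.99999807e-01, -1.05121883e-04,  6.11709075e-04,
         2.44059489e-04],
       [ 0.00000000e+00,  0.00000000e+00,  0.00000000e+00,
         1.00000000e+00]])}
```

View pics/scene0.png

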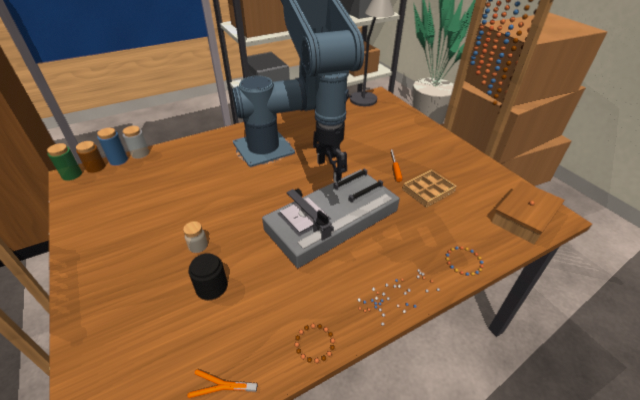

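View pics/side0.png

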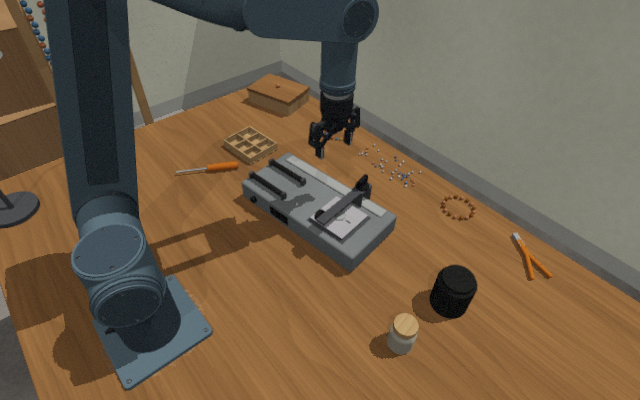

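Both views show the machine's deck with corners near side (243,184), (349,263), (394,218), (290,156), and the stop's knob at about (362,187). The scene view has the knob near (324,228), with the rollers towards the robot's left. Bystanders stand clear of it.

```bash
cat > h.py <<'E'
import numpy as np, cv2
from workcell import r
from scipy.spatial.transform import Rotation as R
def Rq(q): return R.from_quat(np.roll(q,-1))
def campose(n,o=None):
    c=r.calibration(n)
    if n=="wrist":
        T=np.eye(4);T[:3,:3]=Rq(o["eef_rot"]).as_matrix();T[:3,3]=o["position"]
        M=T@c["hand_eye"]
    else: M=np.linalg.inv(c["view"])
    return c,M
def ray(n,uv,o=None):
    c,M=campose(n,o);K=c["mtx"]
    d=(np.array(uv,float)-K[:2,2])/[K[0,0],K[1,1]];s=d.copy()
    for _ in range(10): s=d/(1+c["k1"]*(s@s))
    v=M[:3,:3]@[s[0],-s[1],-1]
    return M[:3,3],v/np.linalg.norm(v)
def onz(n,uv,z,o=None):
    p,v=ray(n,uv,o);return p+v*(z-p[2])/v[2]
def proj(n,P,o=None):
    c,M=campose(n,o);q=np.linalg.inv(M)@np.r_[P,1]
    s=np.array([q[0],-q[1]])/-q[2];s=s*(1+c["k1"]*(s@s));return c["mtx"][:2,:2]@s+c["mtx"][:2,2]
def two(a,uva,b,uvb):
    (p,u),(q,v)=ray(a,uva),ray(b,uvb)
    t=np.linalg.lstsq(np.c_[u,-v],q-p,rcond=None)[0];A,B=p+u*t[0],q+v*t[1]
    return (A+B)/2,np.linalg.norm(A-B)
E
python3 - <<'E'
from h import *
np.set_printoptions(precision=4,suppress=True)
S=[onz("side",p,.07)[:2] for p in [(243,184),(349,263),(394,218),(290,156)]]
C=[onz("scene",p,.07)[:2] for p in [(265,220),(299,251),(399,200)]]
print(np.array(S),np.mean(S,0));print(np.array(C))
print(two("side",(362,182),"scene",(324,219)))
E
```

```text
[[ 0.3934  0.2115]
 [ 0.4355 -0.1924]
 [ 0.6317 -0.162 ]
 [ 0.5792  0.2281]] [0.5099 0.0213]
[[ 0.4778 -0.1828]
 [ 0.6402 -0.1455]
 [ 0.6042  0.2425]]
(array([ 0.6148, -0.0495,  0.1315]), np.float64(0.0007740263379370918))
```

```bash
python3 -m crank '[[1,0,-0.03,0.015,0,0,0],[1,0,-0.03,0.015,0,0,0],[1,0,0,0,0,0,0],[1,0,0,0,0,0,0]]'; python3 - <<'E'
from h import *
import pickle
o=r.observe();im=r.camera("wrist");pickle.dump((o,im),open("w1.pkl","wb"));cv2.imwrite("pics/w1.png",im[:,:,::-1])
for P in [(.615,-.05,.156),(.605,-.067,.156)]:print(proj("wrist",P,o))
E
```

```text
time: 0.43
position: [0.5801, -0.0613, 0.2304]
eef_rot: [0.707, 0.001, 0.708, -0.001]
ft_force: [0.3, -0.3, -0.2]
gripper_width: 0.995
[378.7058062  193.94906279]
[362.40524421 218.2576029 ]
```

View pics/w1.png

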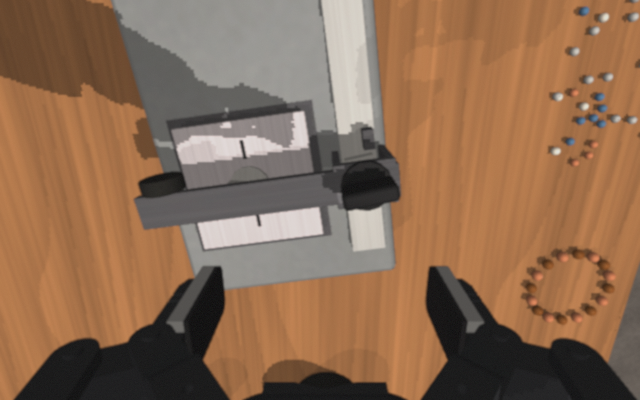

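Wrist view: arm runs (140,212) to (395,175); panel corners at about (170,122), (305,110), (324,235), (202,250); marks at (242,148) and (258,220); knob around (367,187), too dark to read, so I'll brighten a crop.

```bash
python3 - <<'E'
from h import *
import pickle
np.set_printoptions(precision=4,suppress=True)
o,im=pickle.load(open("w1.pkl","rb"))
p=np.array([onz("wrist",u,.082,o)[:2] for u in [(170,122),(305,110),(324,235),(202,250)]])
m=np.array([onz("wrist",u,.082,o)[:2] for u in [(242,148),(258,220)]])
print(p,p.mean(0),m,m.mean(0))
g=lambda v:np.arctan2(v[1],v[0])
print("yaws",g(p[1]-p[0]),g(p[2]-p[3]),g(p[0]-p[3])-np.pi/2,g(p[1]-p[2])-np.pi/2,g(m[0]-m[1])-np.pi/2)
y=g(m[0]-m[1])-np.pi/2; c=p.mean(0)
Rm=np.array([[np.cos(y),-np.sin(y)],[np.sin(y),np.cos(y)]])
k=c+Rm@[.095,0];print("knob",k,proj("wrist",(*k,.156),o),proj("wrist",(*k,.13),o))
cr=im[130:230,310:430].astype(float)
cv2.imwrite("pics/k1.png",cv2.resize(np.clip(255*(cr/255)**.45,0,255).astype(np.uint8)[:,:,::-1],None,fx=6,fy=6,interpolation=cv2.INTER_CUBIC))
E
```

```text
[[ 0.4548 -0.0133]
 [ 0.5642 -0.0039]
 [ 0.5791 -0.1143]
 [ 0.4672 -0.1291]] [ 0.5163 -0.0652] [[ 0.5112 -0.0346]
 [ 0.5203 -0.0995]] [ 0.5158 -0.067 ]
yaws 0.08584565214435606 0.13202084739208228 0.10693347596429037 0.13397579966976658 0.13976232156987667
knob [ 0.6104 -0.0519] [371.4488 196.7703] [367.0222 184.8591]
```

View pics/k1.png

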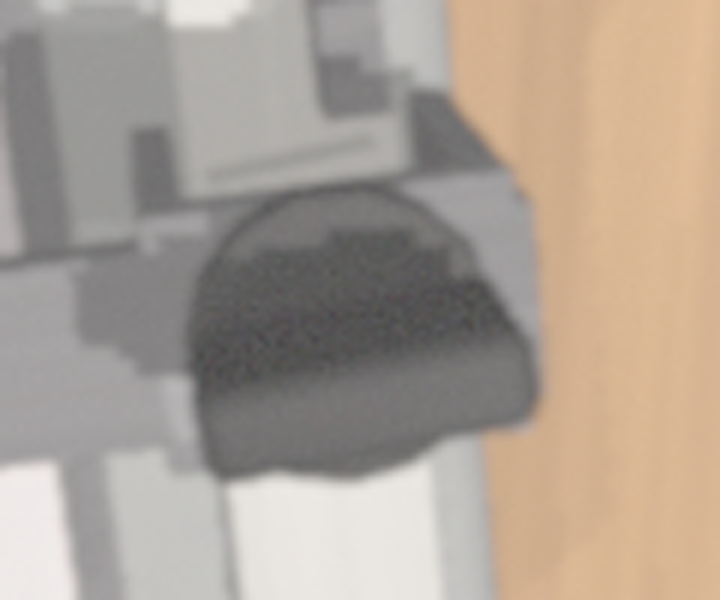

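The knob's top face is centred at about pixel (372,198), within 1–2 px of the prediction. Its upper edge runs from (343,196) to (397,188).

```bash
python3 - <<'E'
from h import *
import pickle
np.set_printoptions(precision=4,suppress=True)
o,im=pickle.load(open("w1.pkl","rb"))
print(onz("wrist",(372,198),.156,o))
for a,b in [((200,400),(525,345)),((228,475),(480,435))]:
    A,B=[onz("wrist",(310+u/6,130+v/6),.156,o) for u,v in (a,b)];d=B-A;print(np.arctan2(d[1],d[0]),np.linalg.norm(d))
print(o["position"])
E
```

```text
[ 0.6108 -0.0528  0.156 ]
0.17603275332523882 0.03526455058807668
0.1675581831154696 0.027690377186320805
[ 0.5801 -0.0613  0.2304]
```

```bash
python3 -m crank '[[0.6,0,0.0085,0.031,0.116,0,0],[0.6,0,0,0,0.116,0,0],[0.6,0,0,0,0.116,0,0],[0.6,0,0,0,0.116,0,0],[0.6,0,0,0,0.116,0,0],[0.6,0,0,0,0.116,0,0],[0.6,0,0,0,0.116,0,0],[0.6,0,0,0,0.116,0,0],[0.6,0,0,0,0.116,0,0],[0.6,0,0,0,0.116,0,0],[0.6,0,0,0,0.12,0,0],[0.6,0,0,0,0.12,0,0],[0.6,0.03,0,0,0,0,0],[0.6,0.03,0,0,0,0,0],[0.6,0,0,0,0,0,0],[0.6,0,0,0,0,0,0]]' 30; python3 - <<'E'
from h import *
o=r.observe();M=Rq(o["eef_rot"]).as_matrix();print(o["position"],o["qpos"].round(2));print(M.round(3))
print("to go in tool axes",M.T@(np.array([.6108,-.0528,.134])-o["position"]))
E
```

```text
time: 1.82
position: [0.6092, -0.0501, 0.17]
eef_rot: [0.539, 0.455, 0.543, -0.456]
ft_force: [0.2, -0.1, 0.2]
gripper_width: 0.599
[ 0.60924396 -0.05007544  0.16996224] [-0.26  0.41  1.46  0.    1.27  1.13]
[[-0.005  0.985  0.171]
 [ 0.002  0.171 -0.985]
 [-1.    -0.004 -0.002]]
to go in tool axes [0.03595036 0.00122421 0.00303311]
```

```bash
python3 -m crank '[[0.6,0.012,0.001,0.003,0,0,0],[0.6,0.012,0,0,0,0,0],[0.6,0.012,0,0,0,0,0],[0.6,0,0,0,0,0,0],[0.15,0,0,0,0,0,0],[0,0,0,0,0,0,0],[0,0,0,0,0,0,0],[0,0,0,0,0,0,0],[0,0,0,0,0,0,0],[0,0,0,0,0,0,0]]' 30; python3 - <<'E'
from h import *
o=r.observe();print(o["position"],o["ft_force"].round(1),o["moment"].round(2))
cv2.imwrite("pics/w2.png",r.camera("wrist")[:,:,::-1])
E
```

```text
time: 2.65
position: [0.6135, -0.0538, 0.1369]
eef_rot: [0.542, 0.456, 0.54, -0.455]
ft_force: [0.8, 3.3, 6.0]
gripper_width: 0.13
[ 0.61350616 -0.05382435  0.13687478] [0.8 3.3 6. ] [ 0.56  0.01 -0.03]
```

View pics/w2.png

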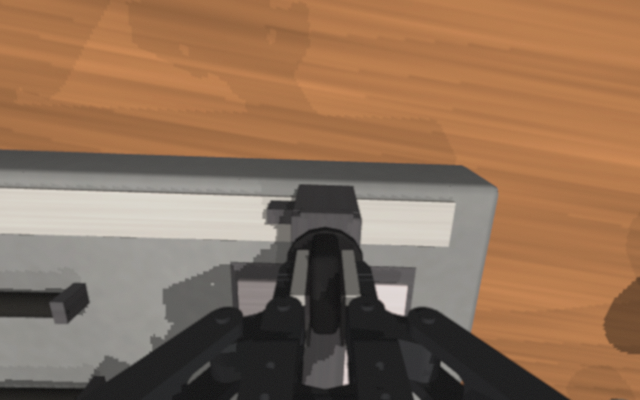

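Bar is held between the pads (opening 11 mm matches the 12 mm bar). Turn anticlockwise.

```bash
python3 -m crank '[[0,-0.002,0,0,0,0,0],[0,0,0,0,-0.12,0,0],[0,0,0,0,-0.12,0,0],[0,0,0,0,-0.12,0,0],[0,0,0,0,-0.12,0,0],[0,0,0,0,-0.12,0,0],[0,0,0,0,-0.12,0,0],[0,0,0,0,-0.12,0,0],[0,0,0,0,-0.12,0,0],[0,0,0,0,-0.12,0,0],[0,0,0,0,-0.12,0,0],[0,0,0,0,-0.12,0,0],[0,0,0,0,-0.12,0,0],[0,0,0,0,0,0,0],[0,0,0,0,0,0,0],[0,0,0,0,0,0,0]]' 30; python3 - <<'E'
from h import *
o=r.observe();M=Rq(o["eef_rot"]).as_matrix();print(o["position"],o["ft_force"].round(1),o["moment"].round(2));print(M.round(3))
im=r.camera("wrist");cv2.imwrite("pics/w3.png",im[:,:,::-1])
y=.125
print("slide .14 along machine y in tool:",M.T@[-.14*np.sin(y),.14*np.cos(y),0])
E
```

```text
time: 4.03
position: [0.6102, -0.0511, 0.1369]
eef_rot: [0.705, -0.013, 0.709, 0.016]
ft_force: [-5.4, 10.3, 3.7]
gripper_width: 0.128
[ 0.6102029  -0.05110641  0.13689792] [-5.4 10.3  3.7] [1.66 0.71 0.04]
[[-0.005 -0.041  0.999]
 [ 0.005  0.999  0.041]
 [-1.     0.005 -0.005]]
slide .14 along machine y in tool: [ 0.00075119  0.13950302 -0.01176199]
```

View pics/w3.png

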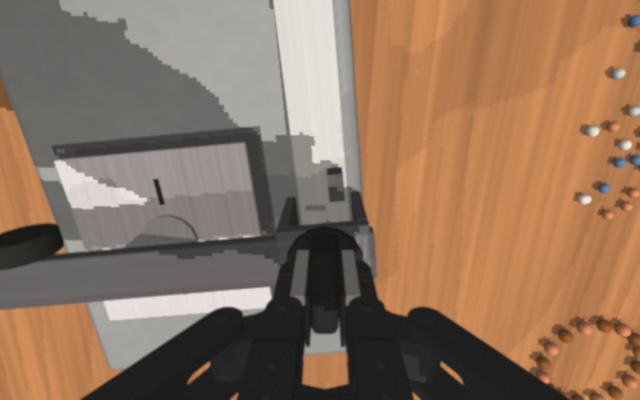

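Knob turned by 1.44 rad (≈1.49 in all), and the arm still stands over the fastener. Now slide along +y.

```bash
python3 -m crank '[[0,0,0.007,-0.0006,0,0,0],[0,0,0.007,-0.0006,0,0,0],[0,0,0.007,-0.0006,0,0,0],[0,0,0.007,-0.0006,0,0,0],[0,0,0.007,-0.0006,0,0,0],[0,0,0.007,-0.0006,0,0,0],[0,0,0.007,-0.0006,0,0,0],[0,0,0.007,-0.0006,0,0,0],[0,0,0.007,-0.0006,0,0,0],[0,0,0.007,-0.0006,0,0,0],[0,0,0,0,0,0,0]]'; python3 - <<'E'
from h import *
o=r.observe();M=Rq(o["eef_rot"]).as_matrix();print(o["position"],o["ft_force"].round(1),o["moment"].round(2))
d=o["position"]-[.6102,-.0511,.137];print(d,np.arctan2(-d[0],d[1]))
E
```

```text
time: 5.0
position: [0.601, 0.016, 0.1369]
eef_rot: [0.705, -0.015, 0.709, 0.014]
ft_force: [-7.0, 0.0, 3.8]
gripper_width: 0.128
[0.60102483 0.01602404 0.13687102] [-7.   0.   3.8] [ 0.17  1.07 -0.05]
[-0.00917517  0.06712404 -0.00012898] 0.13584786195171974
```

```bash
python3 -m crank '[[0,0,0.007,-0.001,0,0,0],[0,0,0.007,-0.001,0,0,0],[0,0,0.007,-0.001,0,0,0],[0,0,0.007,-0.0007,0,0,0],[0,0,0.007,-0.0007,0,0,0],[0,0,0.007,-0.0007,0,0,0],[0,0,0.007,-0.0007,0,0,0],[0,0,0.007,-0.0007,0,0,0],[0,0,0.007,-0.0007,0,0,0],[0,0,0.007,-0.0007,0,0,0],[0,0,0.002,0,0,0,0],[0,0,0,0,0,0,0],[0,0,0,0,0,0,0]]'; python3 - <<'E'
from h import *
o=r.observe();M=Rq(o["eef_rot"]).as_matrix();print(o["position"],o["ft_force"].round(1),o["moment"].round(2))
d=o["position"]-[.6102,-.0511,.137];print(d,np.linalg.norm(d),np.arctan2(-d[0],d[1]))
E
```

```text
time: 6.08
position: [0.5911, 0.0876, 0.1369]
eef_rot: [0.706, -0.014, 0.708, 0.014]
ft_force: [-5.7, 0.8, 2.6]
gripper_width: 0.129
[0.59113466 0.08761765 0.13687538] [-5.7  0.8  2.6] [0.17 0.89 0.04]
[-1.90653393e-02  1.38717645e-01 -1.24622606e-04] 0.140021740464761 0.1365841771769052
```

```bash
python3 -m crank '[[0.5,0,0,0,0,0,0],[0.5,0,0,0,0,0,0],[0.5,0,0,0,0,0,0],[0.5,-0.02,0,0,0,0,0],[0.5,-0.025,0,0,0,0,0],[0.5,-0.025,0,0,0,0,0],[0.5,-0.025,0,0,0,0,0],[0.5,0,-0.02,-0.009,0,0,0],[0.5,0,-0.02,-0.009,0,0,0],[0.5,0,-0.02,-0.009,0,0,0],[0.5,0,-0.02,-0.009,0,0,0],[0.5,0,-0.02,-0.009,0,0,0],[0.5,0,-0.02,-0.009,0,0,0],[0.5,0,-0.02,-0.009,0,0,0],[0.5,0,-0.02,-0.009,0,0,0],[0.5,0,0,0,0,0,0],[0.5,0,0,0,0,0,0]]'; python3 - <<'E'
from h import *
import pickle
o=r.observe();im=r.camera("wrist");pickle.dump((o,im),open("w4.pkl","wb"))
u=proj("wrist",(.5164,-.065,.1),o);print(o["position"],u,proj("wrist",(.5164,-.065,.112),o));x,y=(int(v) for v in u)
x0,y0=max(x-100,0),max(y-75,0);print(x0,y0)
cr=im[y0:y0+150,x0:x0+200]
cv2.imwrite("pics/f1.png",cv2.resize(np.clip(255*(cr/255)**.6,0,255).astype(np.uint8)[:,:,::-1],None,fx=4,fy=4,interpolation=cv2.INTER_CUBIC))
E
```

```text
time: 7.5
position: [0.5276, -0.0767, 0.2326]
eef_rot: [0.707, -0.013, 0.707, 0.013]
ft_force: [0.6, -0.7, 0.0]
gripper_width: 0.5
[ 0.52757141 -0.07668859  0.23260931] [311.14692443 169.67795384] [310.5851283  173.68993504]
211 94
```

View pics/f1.png

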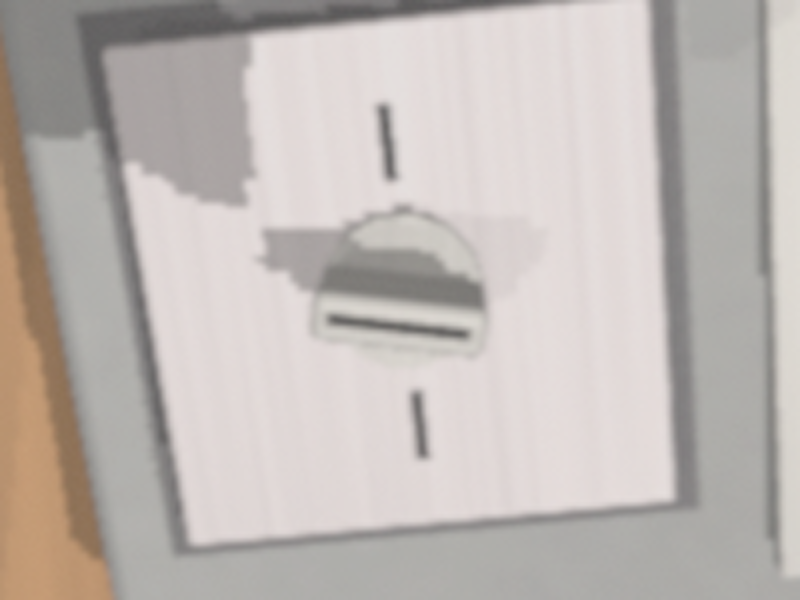

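The arm is clear of the fastener. Its slot line runs (328,319) to (470,335) in the crop, and the marks run (382,103)-(392,180) and (416,392)-(425,458).

```bash
python3 - <<'E'
from h import *
import pickle
np.set_printoptions(precision=4,suppress=True)
o,im=pickle.load(open("w4.pkl","rb"))
f=lambda u,z:onz("wrist",(211+u[0]/4,94+u[1]/4),z,o)
A,B=f((328,319),.112),f((470,335),.112);d=B-A
m1,m2=f((382,103),.082),f((425,458),.082);e=m1-m2
th=np.arctan2(d[1],d[0]);yaw=np.arctan2(-e[0],e[1]);c=(A+B)/2
print("slot",(A+B)/2,th,"marks yaw",yaw,(m1+m2)/2,"fastener",th+np.pi-np.pi/2-yaw)
M=Rq(o["eef_rot"]).as_matrix();ty=np.arctan2(M[1,2],M[0,2]);print("tool yaw",ty, "rx needed",-(th+np.pi/2-ty))
print(M.T@(np.r_[c[:2],.14]-o["position"]), "final yaw",.1366)
E
```

```text
slot [ 0.5166 -0.0666  0.112 ] -0.07927352284220414 marks yaw 0.14295874675320328 [ 0.5166 -0.0666  0.082 ] fastener 1.348564057199489
tool yaw 0.037465495057363865 rx needed -1.4540573088953286
[ 0.0926  0.0105 -0.0107] final yaw 0.1366
```

```bash
python3 -m crank '[[0.6,0,0.0105,-0.0107,0,0,0],[0.6,0,0,0,-0.121,0,0],[0.6,0,0,0,-0.121,0,0],[0.6,0,0,0,-0.121,0,0],[0.6,0,0,0,-0.121,0,0],[0.6,0,0,0,-0.121,0,0],[0.6,0,0,0,-0.121,0,0],[0.6,0,0,0,-0.121,0,0],[0.6,0,0,0,-0.121,0,0],[0.6,0,0,0,-0.121,0,0],[0.6,0,0,0,-0.121,0,0],[0.6,0,0,0,-0.121,0,0],[0.6,0,0,0,-0.121,0,0],[0.6,0.03,0,0,0,0,0],[0.6,0.03,0,0,0,0,0],[0.6,0.03,0,0,0,0,0],[0.6,0,0,0,0,0,0],[0.6,0,0,0,0,0,0]]' 30; python3 - <<'E'
from h import *
o=r.observe();M=Rq(o["eef_rot"]).as_matrix();print(o["position"],o["qpos"].round(2),np.arctan2(M[1,2],M[0,2]));print(M.round(3))
print("to go in tool axes",M.T@(np.array([.5166,-.0666,.094])-o["position"]))
E
```

```text
time: 9.05
position: [0.5156, -0.0644, 0.1414]
eef_rot: [0.519, -0.479, 0.52, 0.481]
ft_force: [-0.7, -0.2, 0.7]
gripper_width: 0.598
[ 0.5156274 -0.0643703  0.1414012] [-0.34  0.29  1.73  0.    1.13 -1.83] 1.4931658148157687
[[-0.003 -0.997  0.078]
 [ 0.001  0.078  0.997]
 [-1.     0.003  0.001]]
to go in tool axes [ 0.04739447 -0.00130331 -0.00220395]
```

```bash
python3 -m crank '[[0.6,0.016,-0.001,-0.002,0,0,0],[0.6,0.016,0,0,0,0,0],[0.6,0.014,0,0,0,0,0],[0.6,0,0,0,0,0,0],[0.15,0,0,0,0,0,0],[0,0,0,0,0,0,0],[0,0,0,0,0,0,0],[0,0,0,0,0,0,0],[0,0,0,0,0,0,0],[0,0,0,0,0,0,0]]' 30
```

```text
time: 9.88
position: [0.5183, -0.0676, 0.0974]
eef_rot: [0.52, -0.481, 0.519, 0.479]
ft_force: [2.8, 2.5, 2.7]
gripper_width: 0.105
```

```bash
python3 -m crank '[[0,0,0,0,0.1,0,0],[0,0,0,0,0.116,0,0],[0,0,0,0,0.116,0,0],[0,0,0,0,0.116,0,0],[0,0,0,0,0.116,0,0],[0,0,0,0,0.116,0,0],[0,0,0,0,0.116,0,0],[0,0,0,0,0.116,0,0],[0,0,0,0,0.116,0,0],[0,0,0,0,0.116,0,0],[0,0,0,0,0.116,0,0],[0,0,0,0,0.093,0,0],[0,0,0,0,0,0,0],[0,0,0,0,0,0,0],[0,0,0,0,0,0,0]]'; python3 - <<'E'
from h import *
o=r.observe();M=Rq(o["eef_rot"]).as_matrix();print(o["position"],o["ft_force"].round(1),o["moment"].round(2),np.arctan2(M[1,2],M[0,2]))
im=r.camera("wrist");cv2.imwrite("pics/w5.png",im[:,:,::-1])
E
```

```text
time: 11.13
position: [0.5164, -0.0694, 0.0966]
eef_rot: [0.705, -0.05, 0.706, 0.048]
ft_force: [-3.1, -5.1, 3.1]
gripper_width: 0.107
[ 0.51641737 -0.06938238  0.09664889] [-3.1 -5.1  3.1] [-0.85  0.55 -0.09] 0.13946405241437948
```

View pics/w5.png

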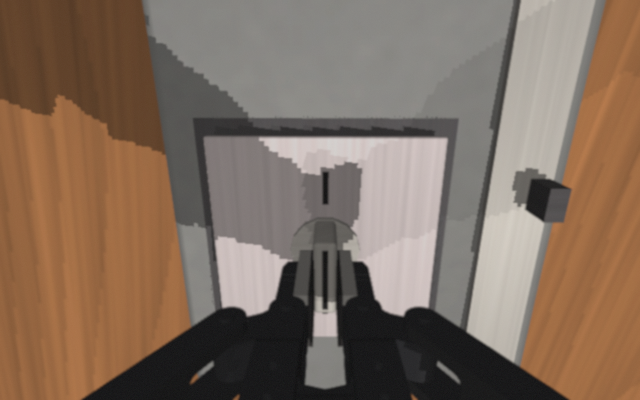

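Slot and mark are in line (both at column 325). Press down.

```bash
python3 -m crank '[[0,0,0,0,0,0,0],[0,0.002,0,0,0,0,0],[0,0.002,0,0,0,0,0],[0,0.002,0,0,0,0,0],[0,0.002,0,0,0,0,0],[0,0.002,0,0,0,0,0],[0,0,0,0,0,0,0],[0,0,0,0,0,0,0],[0,0,0,0,0,0,0]]' 60
```

```text
time: 11.93
position: [0.5167, -0.0695, 0.0899]
eef_rot: [0.705, -0.051, 0.705, 0.048]
ft_force: [-11.8, -3.1, 29.9]
gripper_width: 0.088
```

```bash
python3 - <<'E'
from h import *
o=r.observe();M=Rq(o["eef_rot"]).as_matrix();print(o["position"],o["ft_force"].round(1),o["moment"].round(2),np.arctan2(M[1,2],M[0,2]))
im=r.camera("wrist");cv2.imwrite("pics/w6.png",im[:,:,::-1])
E
```

```text
[ 0.51666703 -0.06946224  0.08992368] [-11.8  -3.1  29.9] [-0.45  2.09  0.01] 0.13997954789326816
```

View pics/w6.png

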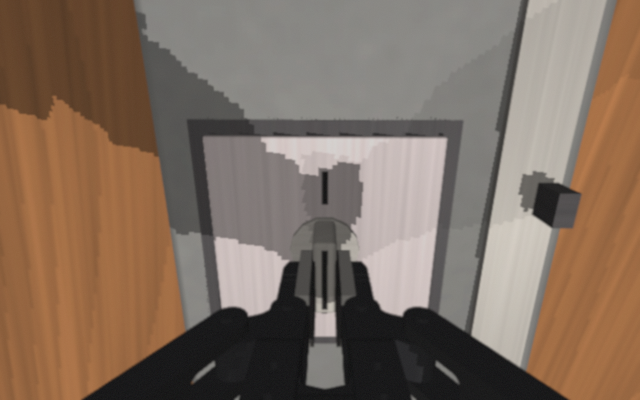

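Panel edges are unchanged in view (columns 204–448) while the surrounding frame grew from 195–458 to 188–462, so the panel went down with the grip. One small extra press to check that it is on the hard stop.

```bash
python3 -m crank '[[0,0.001,0,0,0,0,0],[0,0,0,0,0,0,0],[0,0,0,0,0,0,0],[0,0,0,0,0,0,0]]' 60
```

```text
time: 12.32
position: [0.5167, -0.0695, 0.0898]
eef_rot: [0.706, -0.051, 0.705, 0.048]
ft_force: [-14.0, -2.2, 37.6]
gripper_width: 0.095
```

Only 0.1 mm of motion for 7.7 N more, so the panel is on its hard stop. I'll back the push off to about 30 N and hand in.

```bash
python3 -m crank '[[0,-0.001,0,0,0,0,0],[0,0,0,0,0,0,0],[0,0,0,0,0,0,0],[0,0,0,0,0,0,0]]' 60; python3 - <<'E'
from h import *
r.hand_in();o=r.observe();print(o["position"],o["ft_force"].round(1),o["time"])
E
```

```text
time: 12.65
position: [0.5167, -0.0695, 0.0899]
eef_rot: [0.705, -0.051, 0.705, 0.048]
ft_force: [-11.3, -2.3, 29.8]
gripper_width: 0.098
the job is handed in; nothing more can be done
the job is handed in; nothing more can be done
```

The panel looks fully closed, and I handed the job in at 12.65 s with the gripper still pressing it down. The interface gives no verdict, so this rests on my last checks:

- **Clamp knob:** I turned it 1.44 rad anticlockwise, to about 1.49 by my estimate of where it started. The end stop hadn't moved at that point.
- **End stop:** I slid it by the gripped knob. The gripper travelled 140 mm along the rail, which matches the full travel.
- **Fastener:** I turned it clockwise about 1.35 rad. In the wrist image its slot lines up with the visible dark mark; the gripper hid the other one.
- **Panel:** I pressed it down until it hit a hard stop: pushing 1 mm further added 7.7 N but moved it only 0.1 mm. I held it at about 30 N with a 60 N grip.

**Loose end:** the gripper measured only about 6.7 mm of downward travel, not the full 8 mm. I put the gap down to the panel being slightly pressed when I gripped the fastener. The wrist images before and after pressing show the panel moved down with the gripper, and a misaligned fastener would have stopped it at about 2 mm. I did not measure the final depth separately.

About 11 N of sideways force remained at the end. No move went near the bystanders, but I didn't photograph them again afterwards.

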